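# Show a wound coil to the inspection camera

### The job

Slide the taller of the two wound coils up off its spindle and show it to the inspection camera: hold it in the air with its middle 12 cm straight out from the lens, turned so that the lens looks straight through the bore. Finish while holding it still there; do not touch the camera with the coil, and leave the other coil and the things lying about where they are.

Things in the scene. Friction and masses are not known exactly. Their poses are not given: they have to be found in the camera images.
- coil_tall_center (a point): centre (half-way up, on the bore's axis) of the taller coil: copper wire wound on a black bobbin, a cylinder 44 mm in diameter and 42 mm high with an 18 mm through bore, about 0.12 kg; z is the bore's axis. It stands loosely on a 12 mm spindle, resting on the collar with its underside 24 mm above the work surface; the spindle's tip is 6 mm above its top. Either end may face the lens
- coil_short_center (a point): centre of the other coil, same materials, 52 mm in diameter and 24 mm high, on the other spindle; to be left there
- coil_rack: fixed wooden board 64 x 176 x 12 mm, long along its y, origin at the centre of its underside. Two upright steel spindles stand at y = -55 and +55 mm, 12 mm in diameter, tips 72 mm above the work surface, each with a collar 26 mm in diameter whose top is 24 mm above the work surface. Which spindle carries which coil varies
- lens (a point): centre of the front glass of the inspection camera, about 92 mm above the work surface, on a fixed stand 80 x 70 mm at the far side of the work; z points straight out of the lens (the viewing direction): upwards and leaning 30 degrees from vertical towards the robot's side, and its heading varies; y lies level, along the head's tilt axle. The head is about 46 mm wide and lies behind the lens
- camera_stand: the inspection camera's fixed stand with its head: steel base 80 x 70 x 10 mm with its origin under it, two aluminium cheeks and a grey head with a black lens barrel in a bright ring; about 100 mm high in all
- tape_roll: roll of masking tape lying flat, 78 mm across and 20 mm high, origin at the centre of its underside; a bystander
- marker: marker pen, 135 mm long, 21 mm wide, lying along its y, origin at the centre of its underside; a bystander
- driver_red: screwdriver with a red handle, 207 mm long, lying, origin at the centre of its underside; a bystander
- hex_key: steel hex key 89 x 32 mm, lying, origin at the centre of its underside; a bystander
Not all that is in view belongs to the job. Leave any turquoise look-alike of the part that bears coil_tall_center alone.

How it is judged:
By the outcome, as a careful person would: the job done as asked, in the order asked, and still so for the second after the job is handed in, while the arm keeps its last pose, push and grip.
It also fails if it takes over 32 s, if anything falls off the work surface, if the arm or the gripper's body presses on something with over 40 N, if the wrist force passes 120 N, or if a joint passes its speed limit or range.

### The arm

A 6-joint arm with a two-finger parallel gripper is mounted at the origin on a cart in front of the work surface, level with it; the furniture and walls round the work are solid. World frame = base frame: x ahead of the robot, y to its left, z up, the work surface at z = 0. Lengths are in m, angles in rad, forces in N, time in s.
With the tool pointing down it reaches from about 0.225 to 0.875 m from the base axis. Payload 3.4 kg.
Tool frame: the origin (TCP) lies at the very end of the fingers, on their centre line; the grasp point (between the pads) lies 19 mm behind it; z points along the fingers, y is the line along which they close (so a half turn about z gives the same grasp; the last joint's range is limited). The gripper opens to 85 mm and grips with 20 to 120 N. Pads are 22 mm wide; open, the fingers measure 114 mm over their backs; the gripper's body (76 mm by 85 mm) begins 54 mm behind the grasp point. The pads swing forward as they close: fully open they stand 13 mm farther back than shut.
Start: joints at [-1.268, 0.276, 1.505, -0, 1.361, -0.121], TCP at [0.236, -0.524, 0.231] pointing down, gripper open.
Joint ranges: [-2.89, 2.89], [-0.75, 2.08], [0.22, 2.7], [-1.18, 4.32], [0.11, 2.71], [-2.7, 2.7]. Speed limits (rad/s): [2.57, 2.57, 3.14, 3.14, 3.14, 3.14].

### API

Orientations are given as a unit quaternion [w, x, y, z].
In Python, from rig import readout, vision, manip gives the robot as it stands.
- The arm moves only by the shell command python3 -m handwheel 'ROWS' [FORCE]. ROWS is JSON, a list of rows, each a list of 3 entries, a list of its own where there are three numbers: the shift along the tool's x, y, z in mm, then the turn, a rotation vector about the tool's x, y, z in units of 6 degrees (1.0 is 6 degrees), then the closure, from -1 (fully open) to 1 (shut), so that 0 is half open. A call has 1 to 20 rows; each row shifts and turns the commanded pose from where the row before left it, along the tool's axes as they then stand; what a row does not reach is not made up. A row lasts 1/8 s, in which the tool goes at most 62.5 mm and 10.7 degrees, less where a joint would pass 70% of its speed; a pose out of reach is approached as far as the arm can. A call is refused whole if a number of a shift passes 62.5 or a number of a turn 1, either way. A call with a gripper value outside its range is refused whole. The fingers move at their own pace and stop on an object; FORCE is the grip in N (left out, the last holds). Time passes only in rows, so rows that do not move let the fingers close. It gives the time, the measured TCP pose, the force, the opening and the grip force at its end, in the units of the state.
- readout.get_state(): the state, without advancing time (a new reading comes with each control period).
- vision.get_image(name): name is "side" or "top" or "wrist"; returns the picture (384x512x3 uint8, blue, green, red); there is no depth.
- vision.camera_params(name): a dict with "intrinsics" (3x3 intrinsics, pixels), "dist" ([k1, k2, p1, p2, k3] as OpenCV has them; the pictures are not rectified), "rvec" (rotation vector, rad) and "tvec" (3), from world to camera coordinates, as OpenCV has them; the wrist camera has in their place "hand_eye" (4x4, takes a point from camera to tool coordinates, whose origin is the TCP and whose axes are the flange's). Camera axes: x right, y down, z forward; pixel columns grow to the right and rows downward; lengths in m; the calibration is good to about 2 mm. A picture is of the moment at which its call begins: read the wrist's pose just before it. camera_params takes no time and is no camera call.
- manip.sign_off(): hands the job in; it is judged then, once.
The state is a dict: "clock": time; "qpos": joint angles; "qd": joint speeds; "effort": joint torques, N m; "position": TCP position; "ee_rot": TCP orientation; "contact_force": force on the tool from outside, world axes, zero at the start; "moment": the same for the moment, N m; "width": finger opening in m; "gripper_force": force on a finger pad.
Only numpy, scipy, OpenCV 4.12 (cv2) and the standard library are available. Lean on these libraries where they do the work, as an engineer would, in place of code of your own. Each camera call takes 0.05 s, during which the arm holds its last target. There are 200 camera calls.

## Working session

There is one attempt and no reset: what is moved stays moved. The work goes in short steps, Python scripts to look and compute and a shell command to move; the robot and the scene stay as the last step left them, time stands still between calls to the robot, and variables do not carry over. Pictures are saved under pics/ and viewed, at most 10 in all, crops included, and the job is handed in when it is done.

```bash
mkdir -p pics; ls; python3 - <<'E'
from rig import readout, vision
import cv2,numpy as np
s=readout.get_state();print(s)
for n in("side","top"):
    cv2.imwrite(f"pics/{n}0.png",vision.get_image(n))
    p=vision.camera_params(n)
    R=cv2.Rodrigues(np.array(p['rvec'],float))[0];print(n,p,(-R.T@np.array(p['tvec']).ravel()).round(3))
print(vision.camera_params("wrist"))
E
```

```text
pics
{'clock': 0.0, 'qpos': array([-1.26798501e+00,  2.76614326e-01,  1.50615118e+00,  3.63027853e-05,
        1.36070078e+00, -1.21016342e-01]), 'qd': array([ 0.0010945 ,  0.00086184, -0.00056733,  0.00041487,  0.00147683,
        0.00108416]), 'effort': array([-9.92474634e-04, -4.16771686e+01, -2.45804483e+01,  5.96083942e-05,
        1.11713944e-02, -4.89907293e-06]), 'position': array([ 0.23630791, -0.52361133,  0.2304215 ]), 'ee_rot': array([-9.34562415e-04,  9.77630537e-01,  2.10327493e-01, -6.73618291e-05]), 'contact_force': array([-0.34318896, -0.92757909,  0.71348664]), 'moment': array([-0.09251488,  0.04042606,  0.01112084]), 'gripper_force': 0.0, 'width': 0.0851651946666805}
side {'intrinsics': array([[488.86588769,   0.        , 256.84022634],
       [  0.        , 488.86588769, 198.93862075],
       [  0.        ,   0.        ,   1.        ]]), 'dist': array([-0.1994548,  0.       ,  0.       ,  0.       ,  0.       ]), 'rvec': array([ 2.04238798, -0.61083515,  0.34026583]), 'tvec': array([-0.51302569,  0.16919997,  1.27413631])} [-0.118 -1.123  0.801]
top {'intrinsics':
[... 278 characters left out ...]
  0.22560309]), 'tvec': array([-0.17728448,  0.55281009,  1.09287233])} [ 0.31  -0.141  1.19 ]
{'intrinsics': array([[295.27167702,   0.        , 251.81627062],
       [  0.        , 295.27167702, 187.53226464],
       [  0.        ,   0.        ,   1.        ]]), 'dist': array([-0.07125954,  0.        ,  0.        ,  0.        ,  0.        ]), 'hand_eye': array([[ 2.62711474e-04, -9.57486117e-01, -2.88479232e-01,
         7.37266983e-02],
       [ 9.99999965e-01,  2.41205988e-04,  1.10094858e-04,
        -1.01902336e-04],
       [-3.58313798e-05, -2.88479251e-01,  9.57486146e-01,
        -1.42727295e-01],
       [ 0.00000000e+00,  0.00000000e+00,  0.00000000e+00,
         1.00000000e+00]])}
```

View pics/side0.png

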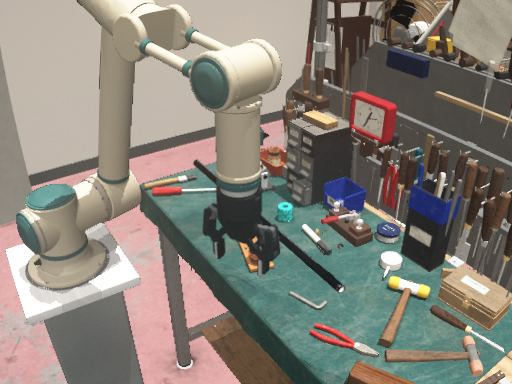

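View pics/top0.png

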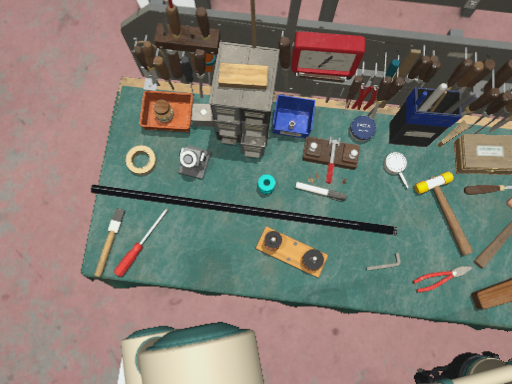

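The side view mostly hides the rack behind the gripper (orange sliver near 257,255). In the top view:
- The rack is at (292,251), with dark coils at (274,240) and (313,260).
- The inspection camera is at (193,160).
- A turquoise look-alike is at (266,183); I'll leave it alone.
- A long black bar runs from (95,188) to (395,230).

Next I'll enlarge the rack and the camera.

```bash
cat > h.py <<'E'
import cv2,numpy as np
from rig import readout,vision
from scipy.spatial.transform import Rotation as Ro
def ray(n,px,st=None):
    p=vision.camera_params(n)
    u=cv2.undistortPoints(np.array(px,float).reshape(-1,1,2),p['intrinsics'],p['dist']).reshape(-1,2)
    d=np.c_[u,np.ones(len(u))]
    if n=='wrist':
        H=p['hand_eye'];q=st['ee_rot'];R=Ro.from_quat(np.r_[q[1:],q[0]]).as_matrix()
        o=R@H[:3,3]+st['position'];d=d@(R@H[:3,:3]).T
    else:
        R=cv2.Rodrigues(p['rvec'])[0];o=-R.T@np.ravel(p['tvec']);d=d@R
    return o,d
def onz(n,px,z,st=None):
    o,d=ray(n,px,st);return o+d*((z-o[2])/d[:,2])[:,None]
def proj(n,P,st=None):
    p=vision.camera_params(n)
    if n=='wrist':
        H=p['hand_eye'];q=st['ee_rot'];T=np.eye(4);T[:3,:3]=Ro.from_quat(np.r_[q[1:],q[0]]).as_matrix();T[:3,3]=st['position']
        C=np.linalg.inv(T@H);rv=cv2.Rodrigues(C[:3,:3])[0];tv=C[:3,3]
    else: rv,tv=p['rvec'],p['tvec']
    return cv2.projectPoints(np.array(P,float).reshape(-1,1,3),rv,tv,p['intrinsics'],p['dist'])[0].reshape(-1,2)
def tri(a,pa,b,pb,sa=None,sb=None):
    o1,d1=ray(a,pa,sa);o2,d2=ray(b,pb,sb);d1=d1[0]/np.linalg.norm(d1);d2=d2[0]/np.linalg.norm(d2)
    t=np.linalg.lstsq(np.c_[d1,-d2],o2-o1,rcond=None)[0]
    A=o1+t[0]*d1;B=o2+t[1]*d2;return (A+B)/2,np.linalg.norm(A-B)
E
python3 - <<'E'
from h import *
im=cv2.imread("pics/top0.png")
c=lambda x,y,w,h,k:cv2.resize(im[y:y+h,x:x+w],None,fx=k,fy=k,interpolation=cv2.INTER_CUBIC)
a=c(245,215,100,75,5);b=c(160,130,60,75,5)
cv2.imwrite("pics/crop1.png",np.hstack([a,b]))
for z in(0.012,.06):print(z,onz('top',[(274,240),(313,260),(292,251)],z).round(3).tolist())
print(onz('top',[(193,160),(188,157),(95,188),(395,230)],.0).round(3).tolist(), onz('top',[(188,157)],.092))
print(tri('top',(395,230),'side',(341,289)),tri('top',(95,188),'side',(197,162)))
# rack outline
hsv=cv2.cvtColor(im,cv2.COLOR_BGR2HSV)
m=cv2.inRange(hsv,(8,110,110),(28,255,255));m[:215]=0;m[290:]=0;m[:,:240]=0;m[:,345:]=0
m=cv2.morphologyEx(m,cv2.MORPH_OPEN,np.ones((2,2)))
r=cv2.minAreaRect(cv2.findNonZero(m));bx=cv2.boxPoints(r);print(r);P=onz('top',bx,.012);print(P.round(4),P.mean(0),np.linalg.norm(np.diff(P,axis=0),axis=1))
E
```

```text
0.012 [[0.475, -0.181, 0.012], [0.437, -0.284, 0.012], [0.453, -0.229, 0.012]]
0.06 [[0.469, -0.179, 0.06], [0.431, -0.279, 0.06], [0.447, -0.226, 0.06]]
[[0.666, 0.06, 0.0], [0.673, 0.074, 0.0], [0.557, 0.307, 0.0], [0.541, -0.491, 0.0]] [[0.64458462 0.0575733  0.092     ]]
(array([ 0.53874947, -0.48804601,  0.00836167]), np.float64(0.0013716572206019944)) (array([0.55406672, 0.30076316, 0.01627729]), np.float64(0.00012033873188956844))
((292.6660461425781, 252.5891571044922), (69.28755187988281, 24.762939453125), 24.863697052001953)
[[ 0.4462 -0.1376  0.012 ]
 [ 0.507  -0.1574  0.012 ]
 [ 0.4518 -0.3246  0.012 ]
 [ 0.3925 -0.3033  0.012 ]] [ 0.44935764 -0.23072861  0.012     ] [0.06393963 0.17608381 0.06308691]
```

View pics/crop1.png

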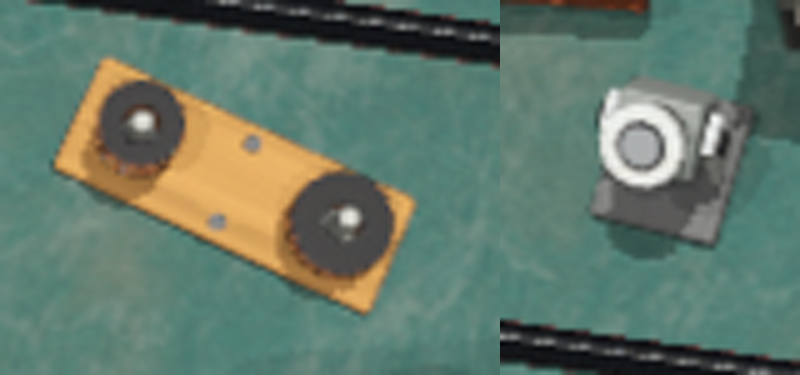

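The board outline measures 176 x 63–64 mm, which matches the rack.

Candidates for the tall coil:
- **Coil at (273,239):** about 18 px wide, or 44 mm, with more copper side showing. This is the tall coil.
- **Coil at (313,260):** about 21 px wide, or 52 mm. This is the short one.
- **Turquoise piece at (266,183):** the look-alike, ignored.

The lens is at about (187.6,159). The black bar lies on the table. I'll move above the tall coil at about (0.467,-0.178).

```bash
python3 -m handwheel '[[[29,-18,2.5],[0,0,0],-1],[[29,-18,2.5],[0,0,0],-1],[[29,-18,2.5],[0,0,0],-1],[[29,-18,2.5],[0,0,0],-1],[[29,-18,2.5],[0,0,0],-1],[[29,-18,2.5],[0,0,0],-1],[[29,-18,2.5],[0,0,0],-1],[[29,-18,2.5],[0,0,0],-1],[[29,-18,2.5],[0,0,0],-1],[[29,-18,2.5],[0,0,0],-1],[[29,-18,2.5],[0,0,0],-1],[[29,-18,2.5],[0,0,0],-1],[[0,0,0],[0,0,0],-1],[[0,0,0],[0,0,0],-1]]' 60
python3 - <<'E'
from h import *
s=readout.get_state();im=vision.get_image('wrist');cv2.imwrite('pics/w1.png',im)
cv2.imwrite('pics/side1.png',vision.get_image('side'))
np.save('s1.npy',np.r_[s['position'],s['ee_rot']])
print(s['position'],s['ee_rot'],s['qpos'])
print(onz('top',[(273.2,239.0),(314.9,258.3)],.072),proj('wrist',[[.4666,-.1785,.072],[.4666,-.1785,.066]],s))
E
```

```text
clock: 1.85
position: [0.4645, -0.1843, 0.201]
ee_rot: [0.0, 0.978, 0.211, -0.0]
contact_force: [-0.3, -0.9, 0.3]
width: 0.0854
gripper_force: 0.0
[ 0.46447294 -0.18434437  0.20104463] [ 7.18912304e-05  9.77582331e-01  2.10552964e-01 -4.80018176e-04] [-5.16600766e-01  1.83213815e-01  1.70920800e+00 -7.86770948e-04
  1.24979139e+00  6.30162845e-01]
[[ 0.46905486 -0.17629856  0.072     ]
 [ 0.43469673 -0.28125251  0.072     ]] [[247.21331386 174.79604672]
 [247.30608362 173.25947648]]
```

View pics/w1.png

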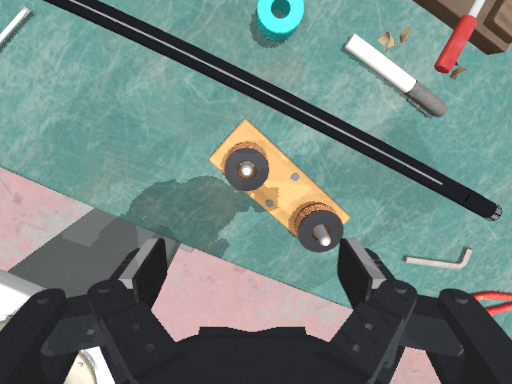

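The wrist view shows the tall coil's black flange centred at about (246,169) with its spindle tip at (247,170). The short coil is at (320,232). The projection predicted (247,174), so I'll refine the position.

```bash
python3 - <<'E'
from h import *
a=np.load('s1.npy');s={'position':a[:3],'ee_rot':a[3:]}
im=cv2.imread('pics/w1.png')
m=(im.max(2)<75).astype(np.uint8);m[:130]=0;m[205:]=0;m[:,:215]=0;m[:,285:]=0
c=max(cv2.findContours(m,0,1)[0],key=cv2.contourArea);e=cv2.fitEllipse(cv2.convexHull(c));print('flange',e,onz('wrist',[e[0]],.066,s))
b=np.array(e[0]);o,d=ray('wrist',[b],s);print('dia mm',max(e[1])/295.3*((o[2]-.066)/-d[0,2])*1000)
w=(im.min(2)>150).astype(np.uint8);w[:150]=0;w[190:]=0;w[:,:230]=0;w[:,265:]=0
n,_,st,ce=cv2.connectedComponentsWithStats(w);i=1+st[1:,4].argmax();print('tip',ce[i],st[i],onz('wrist',[ce[i]],.072,s))
t=cv2.imread('pics/top0.png');m=(t.max(2)<80).astype(np.uint8);m[:225]=0;m[255:]=0;m[:,:258]=0;m[:,290:]=0
c=max(cv2.findContours(m,0,1)[0],key=cv2.contourArea);e=cv2.fitEllipse(cv2.convexHull(c));print('topcam',e,onz('top',[e[0]],.066))
# camera stand base (dark steel)
i2=cv2.imread('pics/side1.png');cv2.imwrite('pics/crop2.png',cv2.resize(i2[130:270,190:360],None,fx=4,fy=4,interpolation=2))
tip=np.array([.467,-.178,.072]);print(proj('side',[[.646,.055,.092],tip]))
E
```

```text
flange ((252.8275909423828, 174.37930297851562), (3.9254913330078125, 9.282159805297852), 41.82990264892578) [[ 0.46778401 -0.18383488  0.066     ]]
dia mm 8.997997798651394
tip [246.34065934 169.97802198] [241 165  11  11  91] [[ 0.47054707 -0.17583384  0.072     ]]
topcam ((273.1097106933594, 239.2413330078125), (15.456762313842773, 16.219402313232422), 161.08050537109375) [[ 0.46929413 -0.17633374  0.066     ]]
[[255.96131029 162.37772058]
 [247.62725509 217.71062843]]
```

View pics/crop2.png

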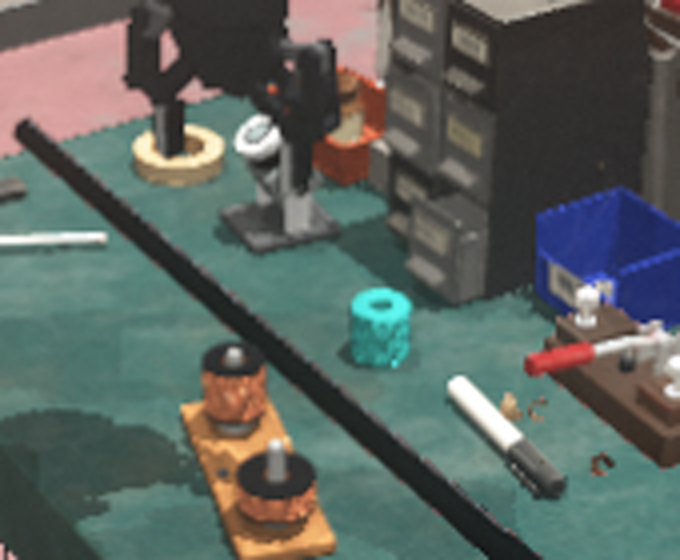

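Both views agree, with ray agreement within 2 mm. The tall coil (narrow, copper tall side) is at crop (234,390) and the short wide one at (277,490). The axis is at about (0.4695,-0.1763). Now I'll descend, grip, and lift a little first.

```bash
python3 -m handwheel '[[[8,-5,0],[0,0,0],-1],[[0,0,20],[0,0,0],-1],[[0,0,25],[0,0,0],-1],[[0,0,25],[0,0,0],-1],[[0,0,25],[0,0,0],-1],[[0,0,25],[0,0,0],-1],[[0,0,20],[0,0,0],-1],[[0,0,20],[0,0,0],-1],[[0,0,16],[0,0,0],-1],[[0,0,0],[0,0,0],-1],[[0,0,0],[0,0,0],0],[[0,0,0],[0,0,0],0.3],[[0,0,0],[0,0,0],1],[[0,0,0],[0,0,0],1],[[0,0,0],[0,0,0],1],[[0,0,0],[0,0,0],1]]' 50
```

```text
clock: 3.95
position: [0.4706, -0.1766, 0.0263]
ee_rot: [0.001, 0.978, 0.21, 0.001]
contact_force: [-0.4, 0.3, 5.0]
width: 0.0422
gripper_force: 50.4
```

```bash
python3 -m handwheel '[[[0,0,-10],[0,0,0],1],[[0,0,-15],[0,0,0],1],[[0,0,-20],[0,0,0],1],[[0,0,-25],[0,0,0],1],[[0,0,-30],[0,0,0],1],[[0,0,-30],[0,0,0],1],[[0,0,-30],[0,0,0],1],[[20,-14,-10],[0,0,0],1],[[25,-17,-10],[0,0,0],1],[[25,-17,0],[0,0,0],1],[[25,-17,0],[0,0,0],1],[[25,-17,0],[0,0,0],1],[[20,-14,0],[0,0,0],1],[[0,0,0],[0,0,0],1],[[0,0,0],[0,0,0],1],[[0,0,0],[0,0,0],1]]' 50
python3 - <<'E'
from h import *
s=readout.get_state();im=vision.get_image('wrist');cv2.imwrite('pics/w2.png',im)
np.save('s2.npy',np.r_[s['position'],s['ee_rot']])
print(s['position'],s['ee_rot'],s['qpos'],proj('wrist',[[.645,.057,.092]],s))
E
```

```text
clock: 5.95
position: [0.5576, -0.032, 0.2054]
ee_rot: [0.0, 0.978, 0.21, -0.0]
contact_force: [0.4, -0.0, -2.0]
width: 0.0419
gripper_force: 50.8
[ 0.55764288 -0.03204973  0.20537314] [ 1.84564312e-04  9.77733951e-01  2.09848105e-01 -2.43290029e-04] [-1.81632905e-01  2.67257354e-01  1.58315428e+00 -5.48605730e-04
  1.29148915e+00  9.66475523e-01] [[195.53995167  45.11693299]]
```

View pics/w2.png

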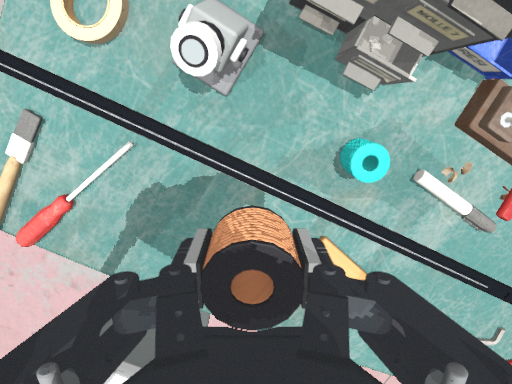

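The coil is held upright at image (252,265). The lens ring is at (198,48), and the tilted base's edges run from (175,70) to (224,95) to (262,40). I'll measure the lens and its heading from an enlargement.

```bash
python3 - <<'E'
from h import *
a=np.load('s2.npy');s={'position':a[:3],'ee_rot':a[3:]}
im=cv2.imread('pics/w2.png')
cv2.imwrite('pics/crop3.png',cv2.resize(im[0:100,160:280],None,fx=6,fy=6,interpolation=2))
hsv=cv2.cvtColor(im,cv2.COLOR_BGR2HSV)
w=cv2.inRange(hsv,(0,0,205),(180,40,255));w[85:]=0;w[:18]=0;w[:,:165]=0;w[:,228:]=0
c=max(cv2.findContours(w,0,1)[0],key=cv2.contourArea);e=cv2.fitEllipse(cv2.convexHull(c));print('ring',e,onz('wrist',[e[0]],.092,s))
t=cv2.imread('pics/top0.png');h=cv2.cvtColor(t,cv2.COLOR_BGR2HSV);w=cv2.inRange(h,(0,0,205),(180,40,255));w[:142]=0;w[172:]=0;w[:,:176]=0;w[:,200:]=0
c=max(cv2.findContours(w,0,1)[0],key=cv2.contourArea);e2=cv2.fitEllipse(cv2.convexHull(c));print('top ring',e2,onz('top',[e2[0]],.092),tri('top',e2[0],'wrist',e[0],None,s))
E
```

```text
ring ((198.64491271972656, 42.40386962890625), (56.345272064208984, 65.78227233886719), 16.83494758605957) [[0.64790749 0.05547006 0.092     ]]
top ring ((186.99720764160156, 157.29498291015625), (14.925589561462402, 19.186452865600586), 149.6486358642578) [[0.64352203 0.05993681 0.092     ]] (array([0.65042183, 0.06260723, 0.06789077]), np.float64(0.003492432423369914))
```

View pics/crop3.png

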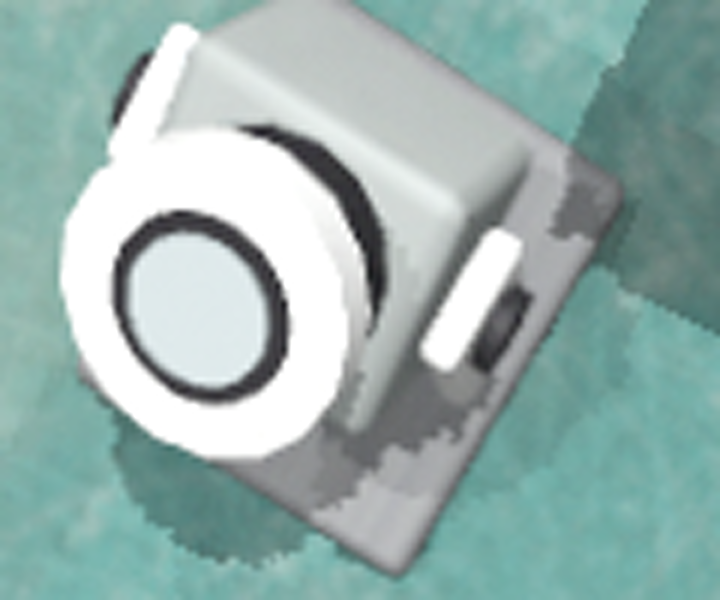

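The glass centre is at crop (200,309). Axle bolts are at (130,88) and (500,330). The base corner is at (400,575), with the right edge running to (620,200).

```bash
cat > lens.py <<'E'
from h import *
a=np.load('s2.npy');s={'position':a[:3],'ee_rot':a[3:]}
f=lambda p:(np.array(p,float)+.5)/6-.5+[160,0]
im=cv2.imread('pics/crop3.png')
g=cv2.cvtColor(im,cv2.COLOR_BGR2GRAY)
m=(g<120).astype(np.uint8);m[:195]=0;m[420:]=0;m[:,:100]=0;m[:,305:]=0
c=[k for k in cv2.findContours(m,0,1)[0] if cv2.pointPolygonTest(cv2.convexHull(k),(200,310),False)>0]
e=cv2.fitEllipse(cv2.convexHull(max(c,key=cv2.contourArea)));print('glass rim',e)
L=onz('wrist',[f(e[0])],.092,s)[0]
Lt=onz('top',[(187.2,158.8)],.092)[0]
print('lens',L,Lt,tri('top',(187.2,158.8),'wrist',f(e[0]),None,s))
B=onz('wrist',[f(p) for p in[(400,575),(620,200),(215,465)]],.010,s)
A=onz('wrist',[f(p) for p in[(130,88),(500,330)]],.075,s)
hd=lambda v:np.degrees(np.arctan2(v[1],v[0]))
print('B',B,np.linalg.norm(B[1]-B[0]),'edge r',hd(B[0]-B[1]),'bottom+90',hd(B[0]-B[2]),'axle',hd(A[1]-A[0]),np.linalg.norm(A[1]-A[0]))
E
python3 lens.py
```

```text
glass rim ((200.24142456054688, 306.7928466796875), (162.1988983154297, 202.30984497070312), 145.9478759765625)
lens [0.64020632 0.05733419 0.092     ] [0.63970306 0.05883761 0.092     ] (array([0.64054553, 0.05878688, 0.08861864]), np.float64(0.0013382206098529511))
B [[0.61688701 0.02550932 0.01      ]
 [0.69148359 0.01544196 0.01      ]
 [0.62107011 0.06377725 0.01      ]] 0.07527284734895905 edge r 172.3139486098921 bottom+90 -96.23827922014183 axle -98.11365782079538 0.061286670875696524
```

```bash
python3 - <<'E'
from h import *
a=np.load('s2.npy');s={'position':a[:3],'ee_rot':a[3:]}
R=Ro.from_quat(np.r_[a[4:],a[3]]).as_matrix();p=a[:3]
im=cv2.imread('pics/w2.png');hsv=cv2.cvtColor(im,cv2.COLOR_BGR2HSV)
m=cv2.inRange(hsv,(3,80,60),(25,255,255));m[:,:195]=0;m[:,310:]=0
n,l,st,ce=cv2.connectedComponentsWithStats(m)
for i in range(1,n):
    if st[i,4]>100:
        k=cv2.findContours((l==i).astype(np.uint8),0,1)[0][0];print(st[i],cv2.fitEllipse(cv2.convexHull(k)))
th=np.linspace(0,2*np.pi,73)
def circ(r,z,x=-1):return proj('wrist',np.c_[x+r*np.cos(th),r*np.sin(th),0*th+z]/1000@R.T+p,s)
for nm,r,z in(('top bore',9,-39.7),('top rim',22,-39.7),('bot rim',22,2.3)):
    q=circ(r,z);print(nm,cv2.fitEllipse(q.astype(np.float32)),q.min(0),q.max(0))
h=np.radians(172.3);lz=np.array([.5*np.cos(h),.5*np.sin(h),.866]);L=np.array([.640,.058,.091])
C=L+.12*lz;rv=np.cross([0,0,1],R.T@-lz);ang=np.arcsin(np.linalg.norm(rv));rv=rv/np.linalg.norm(rv)*ang
R2=R@Ro.from_rotvec(rv).as_matrix();T=C-R2@np.array([-1,0,-18.7])/1000
print('C',C,'TCP target',T,'rotvec/6deg',np.degrees(rv)/6,'shift in current tool axes mm',R.T@(T-p)*1000)
E
```

```text
[ 202  208  100   61 2708] ((251.7145233154297, 272.1354064941406), (98.86123657226562, 132.05892944335938), 0.4667530655860901)
[ 230  269   44   36 1195] ((251.7816619873047, 286.4444580078125), (34.7559814453125, 43.4866943359375), 89.76518249511719)
top bore ((252.00738525390625, 288.9020690917969), (36.92987823486328, 43.829708099365234), 89.95336151123047) [230.09900099 270.43944281] [273.91524517 307.36948251]
top rim ((252.006591796875, 286.45855712890625), (90.44068145751953, 107.08642578125), 89.95306396484375) [198.48278731 241.25193746] [305.53167739 331.69325766]
bot rim ((251.95733642578125, 240.4691619873047), (72.74175262451172, 80.75493621826172), 89.95045471191406) [211.61602306 204.10124543] [292.29720155 276.84314769]
C [0.58054101 0.06603917 0.19492   ] TCP target [0.5906059  0.06521211 0.17914965] rotvec/6deg [-2.64209996  4.24865919  0.        ] shift in current tool axes mm [ 69.98589457 -75.17611811  26.16532117]
```

The projected bore and rims match the held coil to about 1 mm, so it's square in the grip. I'll tilt here where it's clear, then move over to the lens axis.

```bash
python3 -m handwheel '[[[0,0,0],[-0.4,0.65,0],1],[[0,0,0],[-0.5,0.8,0],1],[[0,0,0],[-0.5,0.8,0],1],[[0,0,0],[-0.5,0.8,0],1],[[0,0,0],[-0.4,0.65,0],1],[[0,0,0],[-0.34,0.55,0],1],[[6,-9,3],[0,0,0],1],[[8,-12,4.5],[0,0,0],1],[[8,-12,5],[0,0,0],1],[[8,-12,4.5],[0,0,0],1],[[8,-12,4.5],[0,0,0],1],[[8,-12,4.5],[0,0,0],1],[[6,-9,4],[0,0,0],1],[[4,-5,2],[0,0,0],1],[[0,0,0],[0,0,0],1],[[0,0,0],[0,0,0],1],[[0,0,0],[0,0,0],1]]' 50
cat > chk.py <<'E'
from h import *
s=readout.get_state();im=vision.get_image('wrist');cv2.imwrite('pics/w3.png',im);sd=vision.get_image('side');cv2.imwrite('pics/side3.png',sd)
tp=vision.get_image('top');cv2.imwrite('pics/top3.png',tp)
q=s['ee_rot'];R=Ro.from_quat(np.r_[q[1:],q[0]]).as_matrix();p=s['position']
h=np.radians(172.3);lz=np.array([.5*np.cos(h),.5*np.sin(h),.866]);L=np.array([.640,.058,.091])
C=p+R@[0,0,-.0187];print('pos',p,'coil-lens along',(C-L)@lz,'err tool mm',R.T@(L+.12*lz-C)*1000,'angle',np.degrees(np.arccos(-R[:,2]@lz)),'z',R[:,2],'rv',np.degrees(np.cross([0,0,1],R.T@-lz))/6)
print(proj('side',[L,C]),proj('top',[L,C]),proj('wrist',[L],s),s['clock'],s['gripper_force'],s['qpos'])
np.save('s3.npy',np.r_[p,q])
c=lambda i,x,y,w,h,k:cv2.resize(i[y:y+h,x:x+w],None,fx=k,fy=k,interpolation=2)
cv2.imwrite('pics/crop4.png',np.vstack([np.hstack([c(sd,190,90,160,120,2.5),c(tp,150,90,160,120,2.5)]),np.hstack([c(im,56,0,400,300,1),c(im,100,0,160,120,2.5)])]))
E
python3 chk.py
```

```text
clock: 8.12
position: [0.5904, 0.065, 0.1796]
ee_rot: [0.088, 0.944, 0.203, 0.244]
contact_force: [-0.2, -0.7, -1.8]
width: 0.0417
gripper_force: 50.9
pos [0.59040671 0.06495545 0.17963331] coil-lens along 0.12049505386084387 err tool mm [-0.92105692 -0.29824015  0.49966805] angle 0.3837252394152344 z [ 0.49606049 -0.06630879 -0.86575235] rv [-0.00342196 -0.00812716  0.        ]
[[253.88695576 162.77144338]
 [236.07577898 136.05321077]] [[187.60440659 158.84859964]
 [173.76268805 169.02348336]] [[251.59956275 188.79314732]] 8.125 50.8610081858933 [ 0.04792609  0.12965299  1.97421546 -0.17969141  0.52770501  1.3272713 ]
```

View pics/crop4.png

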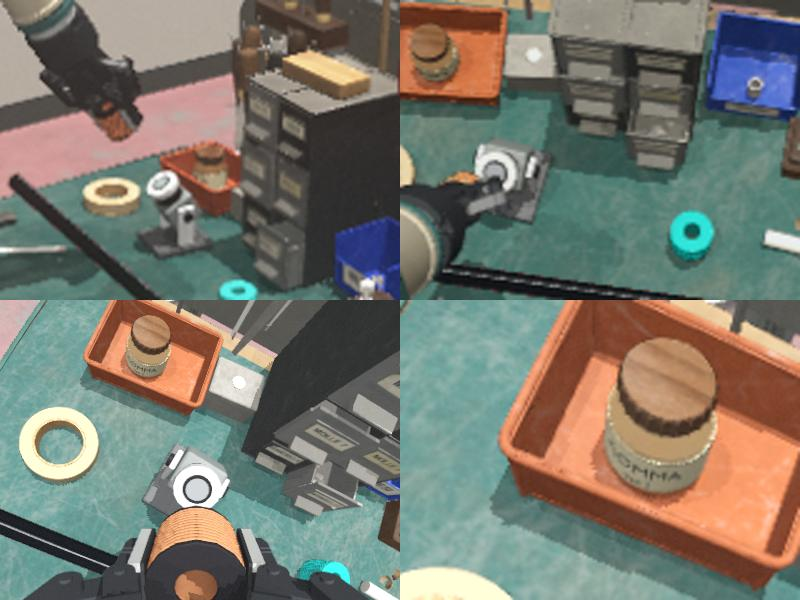

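The coil hangs out from the lens as intended. In the wrist view the glass is at about (255,188) against a predicted (251.6,188.8), so there may be a sideways error of about 2–3 mm. I'll refine with all views.

```bash
python3 - <<'E'
from h import *
cv2.imwrite('pics/crop5.png',np.hstack([cv2.resize(cv2.imread('pics/w3.png')[135:225,190:300],None,fx=5,fy=5,interpolation=2),cv2.resize(cv2.imread('pics/side3.png')[150:195,240:280],(400,450),interpolation=2)[:, :250]]))
E
```

```text
(no output)
```

View pics/crop5.png

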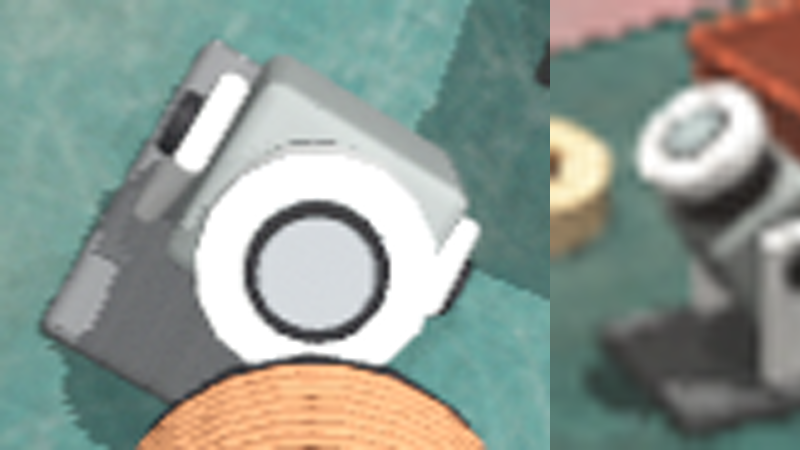

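```bash
python3 - <<'E'
from h import *
S=[]
for f in('s2','s3'):
    a=np.load(f+'.npy');S.append({'position':a[:3],'ee_rot':a[3:]})
f=lambda p:(np.array(p,float)+.5)/5-.5+[190,135]
obs=[('wrist',(192.9,50.7),S[0]),('wrist',f((317,271)),S[1]),('top',(187.2,158.8),None),('side',(254.25,162.6),None)]
A=np.zeros((3,3));b=np.zeros(3)
for n,px,s in obs:
    o,d=ray(n,[px],s);d=d[0]/np.linalg.norm(d[0]);P=np.eye(3)-np.outer(d,d);w=(1 if n=='wrist' else .2);A+=w*P;b+=w*P@o
L=np.linalg.solve(A,b);print('L',L,[(proj(n,[L],s)-px).round(1) for n,px,s in obs])
for n,px,s in obs:print(n,onz(n,[px],.092,s))
hd=lambda v:np.degrees(np.arctan2(v[1],v[0]))
B=onz('wrist',[f(p) for p in[(215,42),(45,325),(165,395)]],.010,S[1]);print('left edge',hd(B[1]-B[0]),np.linalg.norm(B[1]-B[0]),'near edge-90',hd(B[2]-B[1])-90)
for z in(.06,.07):
    X=onz('wrist',[f(p) for p in[(180,125),(458,288)]],z,S[1]);print('axle',hd(X[1]-X[0])-90,np.linalg.norm(X[1]-X[0]),'mid->lens',hd((np.array([.6395,.058,0])-X.mean(0))[:2]))
E
```

```text
L [0.64021128 0.05731366 0.09222215] [array([[-0. ,  0.1]]), array([[-0.2, -0.1]]), array([[ 0.6, -0.2]]), array([[-0.2, -0.1]])]
wrist [[0.64029958 0.05738826 0.092     ]]
wrist [[0.64023442 0.05704019 0.092     ]]
top [[0.63970306 0.05883761 0.092     ]]
side [[0.64056346 0.05671409 0.092     ]]
left edge 171.83580817174746 0.07720399938872076 near edge-90 -188.13092946561613
axle -186.8957118465825 0.06420673553807535 mid->lens 169.80157017262337
axle -186.8957118465824 0.061868379300574844 mid->lens 173.9855418594717
```

The four views agree: the lens is at (0.6402, 0.0573, 0.0922) with a heading of about 172°. That leaves an error under 1 mm and 0.5°, so I'll nudge it, settle and check.

```bash
python3 -m handwheel '[[[-0.5,0.7,-0.5],[0,0,0],1],[[0,0,0],[0,0,0],1],[[0,0,0],[0,0,0],1],[[0,0,0],[0,0,0],1],[[0,0,0],[0,0,0],1]]' 50
sed -i 's/\[.640,.058,.091\]/[.6402,.0573,.0922]/' chk.py; python3 chk.py
```

```text
clock: 8.9
position: [0.5901, 0.0646, 0.1799]
ee_rot: [0.087, 0.944, 0.203, 0.244]
contact_force: [0.1, 1.3, -1.1]
width: 0.0418
gripper_force: 50.9
pos [0.59009288 0.06463267 0.17985346] coil-lens along 0.11992636115190033 err tool mm [-0.25460884  0.4678382  -0.06895079] angle 0.3859904128851181 z [ 0.49593444 -0.06591274 -0.8658548 ] rv [-0.00749828 -0.0083646   0.        ]
[[254.05529034 162.50400933]
 [236.04253397 136.04563757]] [[187.83035915 158.65721291]
 [173.86999559 169.14486696]] [[252.54512019 188.2511335 ]] 8.9 50.860879719257355 [ 0.04682757  0.12882313  1.97447271 -0.17764324  0.52818028  1.32394153]
```

```bash
python3 -c "
from rig import manip
print(manip.sign_off())"
```

```text
the job is handed in; nothing more can be done
None
```

The taller coil is off its spindle and held still with its middle 12 cm out from the lens and the bore on the lens axis (measured within about 1 mm and 1°); the job is handed in at about 9 s of the 32 s allowed.

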